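# Set a pipe snap gauge with its knurled wheel and push the specimen through

### The job

The black pipe on the bench gauge is to be checked for size. First roll the knurled wheel under a fingertip to close the gap until the jaw's white pointer lines up with the red index; turn the wheel only and do not push the jaw itself. Then push the pipe along its two rods with a fingertip, through the gap and up against the end stop, without lifting it, and leave the index and everything else on the bench where it is.

Things in the scene. Friction and masses are not known exactly. Their poses are not given: they have to be found in the camera images.
- gauge: Grey bench gauge, screwed down, L-shaped, 245 x 287 mm, 75 mm high at the wheel. Origin on the bench top under the gap. +y runs along the two rest rods from the end stop (y = -62 mm) to their open end (y = +205 mm); +x from the moving jaw to the fixed anvil (face at x = +25 mm); z up. Rods 10 mm thick, tops at z = 30 mm. Jaw and anvil 36 mm wide, centred on y = -20 mm, tops at z = 62 mm.
- wheel_top (a point): Crown of the knurled steel wheel (52 mm diameter, 18 mm wide, white bar every quarter turn), 75 mm above the bench, at x = -118, y = -20 mm of the gauge. Its axle is level, along the gauge's y: the crown rolls along the gauge's x. Rolling the crown towards -x (away from the gap) closes the gap, towards +x opens it. The cheek plates beside it end 21 mm below the crown.
- wheel (a joint): Turn of the knurled wheel (rad), growing as the gap closes; 8 mm of jaw travel per rad, so 1 mm for 3.25 mm of fingertip travel without slip. It takes 1 to 2 N at the rim, runs in fixed bearings and stays where it is left; a press of 5 to 20 N on the crown grips well for rolling.
- jaw (a joint): Travel of the moving jaw (m): 0 fully open (gap 85 mm), 0.040 fully closed (gap 45 mm); it grows as the gap closes. 0.002 to 0.016 at the start; at the index it is 0.029 to 0.034. A pinion on the wheel's axle drives the jaw by a rack.
- jaw_pointer (a point): Top of the white pointer (a bar 3 mm wide along the gauge's y) that sticks out of the jaw over the scale plate, 56 mm above the bench. It moves along the gauge's +x as the gap closes. Its axes are the gauge's.
- index_mark (a point): Top of the nib (3 mm wide) of the red index clamped on the scale plate, 56 mm above the bench. The pointer is at the index when both have the same x in the gauge's frame. Its place differs from run to run. Its axes are the gauge's.
- pipe_front (a point): Centre of the leading end of the pipe (black plastic, 43 mm diameter, 191 mm long, about 0.1 kg), which lies loose on the two rods along the gauge's y, axis 48 mm and top 69 mm above the bench. At the start this end is 10 to 25 mm short of the jaw and anvil. It slides at under 2 N, guided by the rods. Its ends act as solid.
- pipe_rear (a point): Centre of the pipe's trailing end, 48 mm above the bench, at the open end of the rods: the end to push, towards the gauge's -y. A fingertip 35 mm or more above the bench clears the rods.
- stop_face (a point): Face of the dark end stop, 48 mm above the bench; the pipe is home when its leading end lies against it. Its axes are the gauge's.
- weighing_boat: White weighing boat lying left of the wheel, 25 x 91 x 10 mm; origin at the middle of its underside. Bystander: leave it alone.
- tweezers: Steel tweezers lying near the bench's front edge, 13 x 122 x 8 mm; origin at the middle of its underside. Bystander: leave it alone.
- red_pen: Red pen lying to the left, 10 x 138 x 12 mm; origin at the middle of its underside. Bystander: leave it alone.

How it is judged:
By the outcome, as a careful person would: the job done as asked, in the order asked, and still so for the second after the job is handed in, with the robot touching nothing.
It also fails if it takes over 61 s, if anything falls off the work surface, if the arm or the gripper's body presses on something with over 40 N, if the wrist force passes 120 N, or if a joint passes its speed limit or range.

### The arm

A 6-joint arm with a two-finger parallel gripper is mounted at the origin on a cart in front of the work surface, level with it; the furniture and walls round the work are solid. World frame = base frame: x ahead of the robot, y to its left, z up, the work surface at z = 0. Lengths are in m, angles in rad, forces in N, time in s.
With the tool pointing down it reaches from about 0.375 to 0.9 m from the base axis. Payload 3.1 kg.
Tool frame: the origin (TCP) lies midway between the tips of the shut fingers; the grasp point (between the pads) lies robot.grip_point_offset behind it (robot.grip_point_offset is the distance from the TCP to the grasp point, in m); z points along the fingers, y is the direction in which the jaws open and shut (so a half turn about z gives the same grasp; the last joint's range is limited). The gripper opens to 87 mm and grips with 3 to 60 N. Pads are 19 mm wide; open, the fingers measure 117 mm over their backs; the gripper's body (75 mm by 190 mm) begins 51 mm behind the grasp point.
Start: joints at [-1.423, 0.527, 1.433, -0, 1.181, -0.178], TCP at [0.2, -0.592, 0.223] pointing down, gripper open.
Joint ranges: [-3.08, 3.08], [-0.75, 2.2], [0.22, 2.44], [-1.43, 4.57], [0, 2.65], [-2.85, 2.85]. Speed limits (rad/s): [2.79, 2.79, 3.14, 3.14, 3.14, 3.14].

### API

Orientations are given as a unit quaternion [x, y, z, w].
In Python, from rig import robot, cams, hand_in gives the robot as it stands. The module is installed in compiled form; this text tells all that it offers.
- The arm moves only by the tool send_rows, never from a script. Its argument "steps" is one flat list of numbers, 5 for each row, row after row: the finger opening in m, from 0 to 0.087, then the shift along the tool's x, y, z in m, then the turn about the tool's z in rad. A call has 1 to 8 rows; each row is the pose to reach, as a shift and turn from the pose measured when the call began, along the tool's axes at that moment; what a row does not reach only later rows make up. A row lasts 1/8 s, in which the tool goes at most 62.5 mm and 10.7 degrees, less where a joint would pass 70% of its speed; a pose out of reach is approached as far as the arm can. A call with a gripper value outside its range is refused whole. The fingers move at their own pace and stop on an object; "force" is the grip in N (left out, the last holds). Time passes only in rows, so rows that repeat a pose let the fingers close. It gives the time, the measured TCP pose, the force and the opening at its end, in the units of the state.
- robot.get_obs(): the state, without advancing time (a new reading comes with each control period).
- cams.camera(name): name is "side" or "top"; returns a dict with "color" (420x560x3 uint8, red, green, blue), "range_z" (420x560 float32, m along the optical axis (not along the pixel's ray), 0 where there is no reading), "intrinsics" (3x3 intrinsics, pixels), "k1" (the pictures are not rectified: a ray, as slopes to the right and down, at radius r is drawn at 1 + k1 r^2 times it, then the intrinsics apply), "extrinsics" (4x4, takes a point from camera to world coordinates). Camera axes: x right, y down, z forward; pixel columns grow to the right and rows downward; lengths in m; the calibration is good to about 2 mm. A picture is of the moment at which its call begins.
- hand_in(): hands the job in, once; it reports no verdict.
The state is a dict: "time": time; "q": joint angles; "joint_velocities": joint speeds; "joint_torque": joint torques, N m; "position": TCP position; "tool_rot": TCP orientation; "ft_force": force on the tool from outside, world axes, zero at the start; "moment": the same for the moment, N m; "grip_width": finger opening in m.
Only numpy, scipy, OpenCV 4.12 (cv2) and the standard library are available. Lean on these libraries where they do the work, as an engineer would, in place of code of your own. Each camera call takes 0.05 s, during which the arm holds its last target.

## Working session

There is one attempt and no reset: what is moved stays moved. The work goes in short steps, Python scripts to look and compute and a tool call to move; the robot and the scene stay as the last step left them, time stands still between calls to the robot, and variables do not carry over. Pictures are saved under pics/ and viewed, and the job is handed in when it is done.

Besides the shell and the picture viewer there is one more tool, called after "Emit:" as name(argument=value, ...), one argument or row to a line, values as JSON. send_rows: Moves the arm, as the interface text tells. Its arguments: {"type":"object","properties":{"steps":{"type":"array","items":{"type":"number"}},"force":{"type":"number"}},"required":["steps"]}

```bash
mkdir -p pics; cat > h.py <<'E'
import numpy as np, cv2
from rig import robot, cams, hand_in
def shot(name,fn=None):
    c=cams.camera(name)
    if fn: cv2.imwrite('pics/'+fn,c['color'][:,:,::-1])
    return c
E
python3 - <<'E'
from h import *
print(robot.get_obs(), robot.grip_point_offset)
for n in ('side','top'):
    c=shot(n,n+'0.png'); print(n,c['intrinsics'],c['k1'],c['extrinsics'])
    np.savez(n+'0.npz',**c)
E
```

```text
{'time': 0.0, 'q': array([-1.42350342e+00,  5.28472232e-01,  1.43385427e+00, -1.16522650e-05,
        1.18136200e+00, -1.78451923e-01]), 'joint_velocities': array([-0.00024482,  0.00021132, -0.00092991,  0.00049444,  0.00019468,
       -0.00019606]), 'joint_torque': array([ 1.29978009e-03, -4.40033519e+01, -1.76593602e+01,  6.34118216e-02,
        5.81447489e-02, -1.47466803e-04]), 'position': array([ 0.19995822, -0.5914134 ,  0.22158316]), 'tool_rot': array([ 9.86764682e-01,  1.62155373e-01,  1.09386169e-05, -1.04788453e-03]), 'ft_force': array([ 0.43284121, -0.77731978,  0.65750792]), 'moment': array([-0.07156717, -0.0560117 ,  0.00791113]), 'grip_width': 0.08708820893275257} 0.0187
side [[442.97262565   0.         274.45508237]
 [  0.         442.97262565 210.0946189 ]
 [  0.           0.           1.        ]] -0.08234038249980578 [[-0.96771925 -0.10763612  0.22789013  0.29171899]
 [-0.2518874   0.38257313 -0.88892662  0.88155559]
 [ 0.00849597 -0.91763406 -0.39733556  0.40646765]
 [ 0.          0.          0.          1.        ]]
top [[536.64862212   0.         275.48415048]
 [  0.         536.64862212 203.54016541]
 [  0.           0.           1.        ]] -0.12389046231424561 [[ 2.83270253e-02 -9.97055495e-01  7.12595269e-02  4.00743871e-01]
 [-9.99598451e-01 -2.82037244e-02  2.73608641e-03  9.86389968e-02]
 [-7.18245928e-04 -7.13084179e-02 -9.97454056e-01  1.29581234e+00]
 [ 0.00000000e+00  0.00000000e+00  0.00000000e+00  1.00000000e+00]]
```

View pics/side0.png

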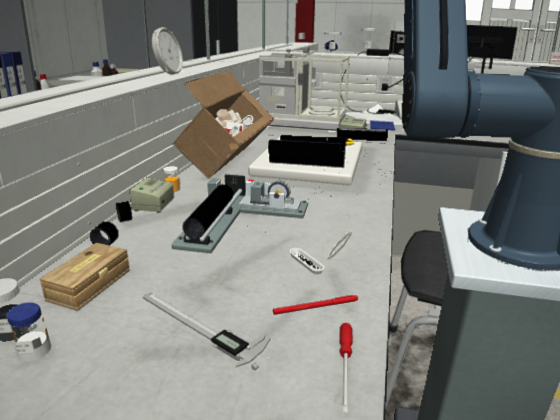

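View pics/top0.png

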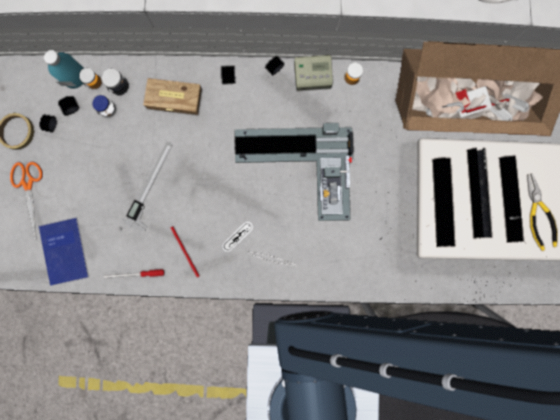

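```bash
python3 - <<'E'
import numpy as np,cv2
a=np.load('top0.npz')['color'][110:230,225:365,::-1]
cv2.imwrite('pics/topc.png',cv2.resize(a,None,fx=5.6,fy=5,interpolation=cv2.INTER_CUBIC) if 0 else cv2.resize(a,None,fx=5,fy=5,interpolation=cv2.INTER_CUBIC))
a=np.load('side0.npz')['color'][160:260,160:320,::-1]
cv2.imwrite('pics/sidec.png',cv2.resize(a,None,fx=5,fy=5,interpolation=cv2.INTER_CUBIC))
E
```

```text
(no output)
```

View pics/topc.png

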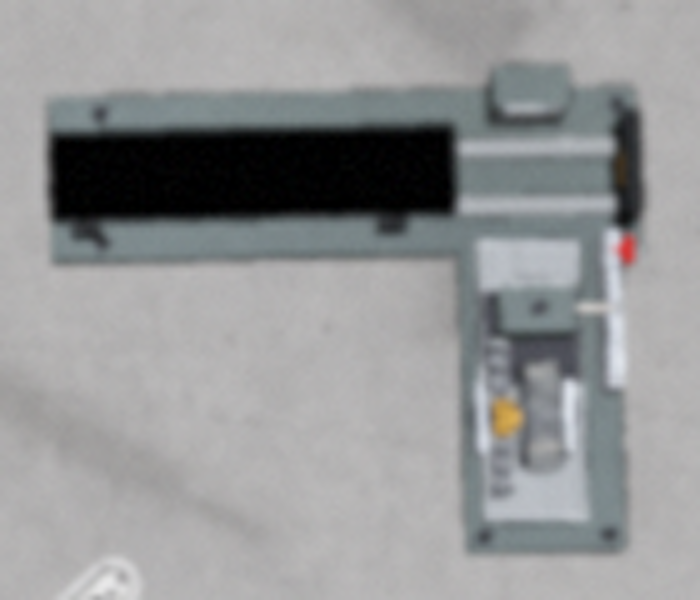

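View pics/sidec.png

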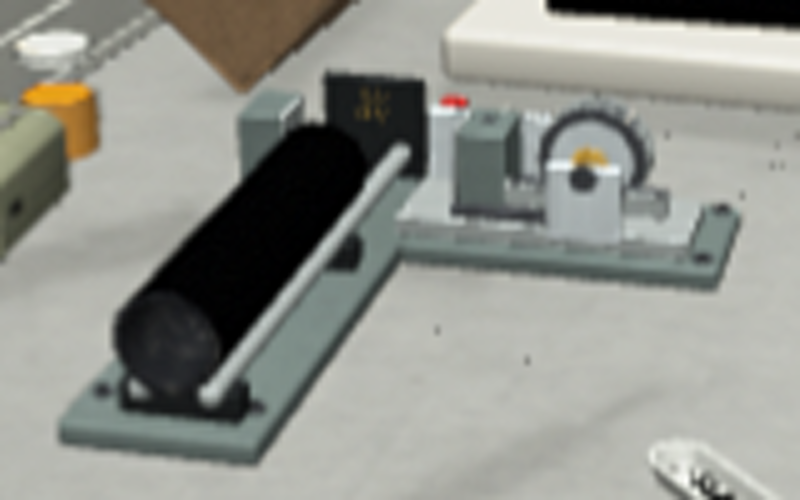

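```bash
cat >> h.py <<'E'
def rays(c,uv):
    K=np.array(c['intrinsics']);uv=np.atleast_2d(uv).astype(float)
    d=(uv-K[:2,2])/[K[0,0],K[1,1]]
    s=d.copy()
    for _ in range(20): s=d/(1+float(c['k1'])*(s**2).sum(1,keepdims=True))
    E=np.array(c['extrinsics']);return E[:3,3],np.c_[s,np.ones(len(s))]@E[:3,:3].T
def onz(c,uv,z):
    o,r=rays(c,uv);return o+r*((z-o[2])/r[:,2])[:,None]
def proj(c,P):
    E=np.array(c['extrinsics']);K=np.array(c['intrinsics'])
    p=(np.atleast_2d(P)-E[:3,3])@E[:3,:3];s=p[:,:2]/p[:,2:]
    s=s*(1+float(c['k1'])*(s**2).sum(1,keepdims=True));return s*[K[0,0],K[1,1]]+K[:2,2]
E
python3 - <<'E'
from h import *
c=np.load('top0.npz');im=c['color'].astype(int)
T=lambda x,y:(225+(x+.5)/5-.5,110+(y+.5)/5-.5)
# pipe mask
m=(im.max(2)<25);m[:,:230]=0;m[:,318:]=0;m[:120]=0;m[165:]=0
n,l,s,ce=cv2.connectedComponentsWithStats(m.astype(np.uint8));k=1+s[1:,4].argmax();print(s[k],ce[k])
pts=np.argwhere(l==k)[:,::-1].astype(float)
W=onz(c,pts,0.06);xy=W[:,:2]
# axis from row edges per column
ax=[];e=[]
for u in range(240,312,3):
    v=np.argwhere(l[:,u]==k)[:,0];a=onz(c,[(u,v.min()-.5),(u,v.max()+.5)],0.05);ax.append(a.mean(0)[:2]);e.append(a[0,0]-a[1,0])
ax=np.array(ax);p=np.polyfit(ax[:,1],ax[:,0],1);print('axis x=a*y+b',p,'dia',np.mean(e))
for n_,x,y,z in [('rear',51,175,.048),('front',455,172,.048),('frontTop',455,172,.069),('wheel',543,415,.06),('pointer',592,308,.056),('red',627,250,.056),('stopface',615,172,.045),('wheelL',525,415,.06),('wheelR',563,415,.06),('wtop',543,358,.055),('wbot',543,472,.055)]:
    print(n_,onz(c,[T(x,y)],z)[0].round(4))
r=(im[:,:,0]>150)&(im[:,:,1]<110);r[:100]=0;r[200:]=0;r[:,:330]=0;r[:,370:]=0
print(np.argwhere(r)[:,::-1]);print(im[152:180,336:356,0]);print(im[152:180,336:356,1])
E
```

```text
[ 236  136   79   18 1244] [275.13987138 144.27009646]
axis x=a*y+b [-0.04728216  0.63446355] dia 0.03750231950666703
rear [0.6263 0.2018 0.048 ]
front [0.6331 0.0116 0.048 ]
frontTop [0.6292 0.0131 0.069 ]
wheel [ 0.5182 -0.0308  0.06  ]
pointer [ 0.5693 -0.0532  0.056 ]
red [ 0.5972 -0.0691  0.056 ]
stopface [ 0.636  -0.0644  0.045 ]
wheelL [ 0.518  -0.0225  0.06  ]
wheelR [ 0.5185 -0.0401  0.06  ]
wtop [ 0.5453 -0.0308  0.055 ]
wbot [ 0.4921 -0.0319  0.055 ]
[[350 157]
 [351 157]
 [350 158]
 [351 158]
 [349 159]
 [350 159]
 [351 159]
 [349 160]
 [350 160]
 [351 160]
 [349 161]
 [350 161]
 [351 161]
 [350 162]]
[[148 150 153 150 144 141 140 140 142 141 135 112  68  27  22  36  65 113
  158 175]
 [128 130 130 129 123 122 121 123 122 121 114  89  49  23  19  39  76 126
  163 179]
 [119 118 119 116 117 118 120 117 119 119 111  93  56  31  32  57  95 136
  166 178]
 [118 116 114 116 116 117 117 118 119 127 135 134 111  74  65  84 112 143
  167 178]
 [114 116 115 116 116 117 118 118 120 137 169 186 168 129 119 125 126 145
  167 179]
 [130 130 131 132 129 120 118 116 118 144 181 203 196 
[... 3582 characters left out ...]
 177 177
  176 177]
 [139 140 138 136 142 157 166 163 160 159 177 199 198 191 183 177 175 175
  174 176]
 [142 140 137 129 122 131 135 132 124 130 166 204 212 201 185 179 177 175
  174 177]
 [138 138 136 130 121 127 128 127 118 118 159 206 221 207 188 179 176 178
  176 177]
 [125 125 123 116 112 118 129 128 115 115 153 203 219 208 187 178 176 176
  175 176]
 [ 89  89  86  89  97 114 129 129 117 111 146 197 216 208 188 180 179 175
  176 177]
 [ 66  64  67  76  95 117 131 129 119 113 148 198 215 205 187 180 180 177
  175 177]
 [ 72  73  74  81  96 119 131 129 119 116 151 198 212 206 190 180 180 179
  176 176]
 [ 78  78  77  85  97 117 129 130 120 119 158 204 217 208 190 182 181 179
  176 177]]
```

```bash
cat >> h.py <<'E'
yaw=0.0472; gx=np.array([np.cos(yaw),np.sin(yaw)]);gy=np.array([-gx[1],gx[0]])
O=np.array([0.5182,-0.0308])+.118*gx+.020*gy
def toG(P): P=np.atleast_2d(P)[:,:2]-O; return np.c_[P@gx,P@gy]
def toW(x,y): return O+x*gx+y*gy
E
python3 - <<'E'
from h import *
c=np.load('top0.npz')
print(O,toG(onz(c,[(342.5,171),(348.5,159.5),(350.5,159.5)],.056))*1e3)
s=np.load('side0.npz')
for P in [(*toW(-.118,-.02),.075),(*toW(0,.205),.048),(*toW(0.025,-.02),.062),(*toW(0,-.062),.048)]: print(proj(s,P),proj(c,P))
o=robot.get_obs();p=o['position'];from scipy.spatial.transform import Rotation as R
Rm=R.from_quat(o['tool_rot']).as_matrix()
print(Rm.T@(np.r_[toW(-.106,-.02),.13]-p))
E
```

```text
[ 0.63512493 -0.00525474] [[-67.4854245  -43.61184407]
 [-40.64355818 -58.50138105]
 [-40.71925881 -63.19718382]]
[[277.93955389 179.25454113]] [[333.88397012 191.99693851]]
[[191.880188   227.27834738]] [[235.744506   144.97167456]]
[[217.47460208 179.87572338]] [[331.53038045 131.57237253]]
[[233.21929338 180.46326581]] [[348.97305843 142.94759241]]
[ 0.49244563 -0.42582042  0.09264909]
```

Emit:
send_rows(
  steps=[0,0.045,-0.039,0,-0.12,0,0.09,-0.078,0,-0.24,0,0.135,-0.117,0,-0.36,0,0.18,-0.156,0,-0.48,0,0.225,-0.195,0,-0.6,0,0.27,-0.234,0,-0.72,0,0.315,-0.273,0,-0.84,0,0.36,-0.312,0,-0.96],
  force=20,
)

```text
time: 1.1
position: [0.4418, -0.1789, 0.2223]
tool_rot: [0.799, 0.601, 0.0, -0.001]
ft_force: [0.8, 0.3, -0.4]
grip_width: 0.0146
```

```bash
cat >> h.py <<'E'
from scipy.spatial.transform import Rotation as R
def to(x,y,z):
    o=robot.get_obs();p=o['position'];Rm=R.from_quat(o['tool_rot']).as_matrix()
    ty=Rm[:,1];ang=np.arctan2(ty[1],ty[0])
    print('t',round(o['time'],2),'G',toG(p).round(4),'z',p[2].round(4),'tiltz',Rm[:,2].round(3),'F',o['ft_force'].round(2),'grip',round(o['grip_width'],4))
    print('shift',(Rm.T@(np.r_[toW(x,y),z]-p)).round(4),'turn',round(-(yaw-ang),4))
E
python3 -c "
from h import *
to(-.106,-.02,.11)"
```

```text
t 1.1 G [[-0.2013 -0.1643]] z 0.2223 tiltz [-0.     0.002 -1.   ] F [ 0.77  0.29 -0.35] grip 0.0146
shift [0.1671 0.0437 0.1126] turn -0.3286
```

Emit:
send_rows(
  steps=[0,0.04,0.011,0.02,-0.1,0,0.08,0.022,0.05,-0.2,0,0.125,0.033,0.08,-0.329,0,0.167,0.0437,0.1126,-0.3286,0,0.167,0.0437,0.1126,-0.3286,0,0.167,0.0437,0.1126,-0.3286],
)

```text
time: 1.85
position: [0.5298, -0.0305, 0.1099]
tool_rot: [0.69, 0.724, 0.0, -0.001]
ft_force: [0.0, -0.9, 0.4]
grip_width: 0.0002
```

```bash
python3 -c "
from h import *
to(-.106,-.02,.078)
c=shot('side','s1.png');cv2.imwrite('pics/s1c.png',cv2.resize(c['color'][80:260,160:340,::-1],None,fx=3.3,fy=3.3,interpolation=2))
"
```

```text
t 1.85 G [[-0.1064 -0.0203]] z 0.1099 tiltz [-0.001  0.002 -1.   ] F [ 0.04 -0.93  0.35] grip 0.0002
shift [0.0002 0.0004 0.0319] turn 0.0008
```

View pics/s1c.png

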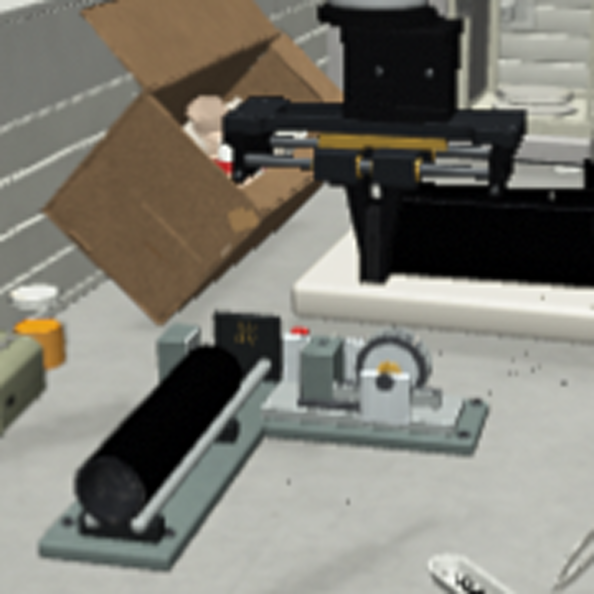

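Emit:
send_rows(
  steps=[0,0,-0.004,0.015,0,0,0,-0.004,0.03,0,0,0,-0.004,0.034,0,0,0,-0.004,0.035,0,0,0,-0.004,0.035,0],
)

```text
time: 2.52
position: [0.5264, -0.0314, 0.0757]
tool_rot: [0.69, 0.723, 0.001, -0.0]
ft_force: [-0.4, 0.0, -0.8]
grip_width: 0.0003
```

Emit:
send_rows(
  steps=[0,0,0,0.001,0,0,0,0,0.002,0,0,0,0,0.002,0],
)

```text
time: 2.9
position: [0.5275, -0.0315, 0.0745]
tool_rot: [0.69, 0.723, 0.001, 0.001]
ft_force: [-0.3, 0.5, 4.5]
grip_width: 0.0006
```

Emit:
send_rows(
  steps=[0,0,0,0.002,0,0,0,-0.002,0.0025,0,0,0,-0.006,0.0025,0,0,0,-0.01,0.0025,0,0,0,-0.014,0.0025,0,0,0,-0.018,0.0025,0,0,0,-0.018,0.0025,0],
)

```text
time: 3.78
position: [0.5123, -0.0326, 0.0749]
tool_rot: [0.691, 0.723, 0.004, 0.004]
ft_force: [-0.7, 3.0, 19.7]
grip_width: 0.0006
```

```bash
python3 -c "
from h import *
to(-.110,-.02,.085)
c=shot('side','s2.png');cv2.imwrite('pics/s2c.png',cv2.resize(c['color'][80:260,160:340,::-1],None,fx=3.3,fy=3.3,interpolation=2))
"
```

```text
t 3.77 G [[-0.1239 -0.0215]] z 0.0749 tiltz [ 0.011 -0.001 -1.   ] F [-0.74  3.04 19.71] grip 0.0006
shift [ 0.0015  0.014  -0.0099] turn -0.0009
```

View pics/s2c.png

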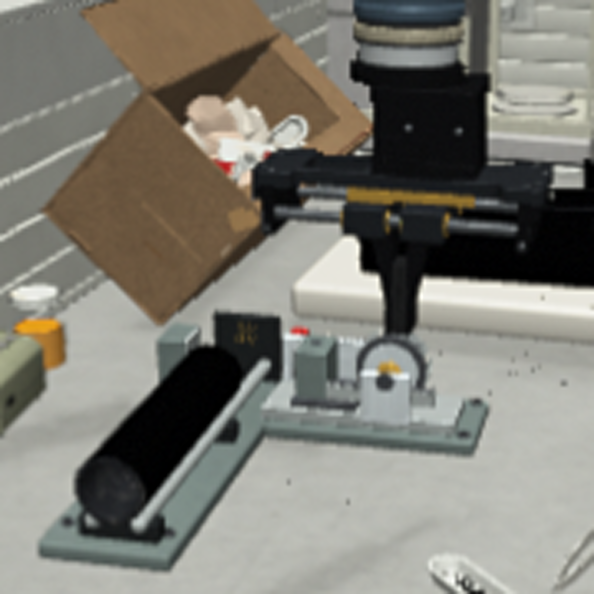

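Emit:
send_rows(
  steps=[0,0.0015,0,-0.01,0,0,0.0015,0.016,-0.01,0,0,0.0015,0.016,-0.004,0,0,0.0015,0.016,0.0015,0,0,0.0015,0.012,0.0015,0,0,0.0015,0.005,0.0015,0,0,0.0015,-0.002,0.0015,0,0,0.0015,-0.002,0.0015,0],
)

```text
time: 4.82
position: [0.5105, -0.0313, 0.0749]
tool_rot: [0.691, 0.723, 0.004, 0.005]
ft_force: [-2.2, 0.8, 15.3]
grip_width: 0.0004
```

```bash
python3 -c "
from h import *
to(-.110,-.02,.085)
c=shot('side','s3.png');cv2.imwrite('pics/s3c.png',cv2.resize(c['color'][140:260,200:340,::-1],None,fx=5,fy=5,interpolation=2))
c=shot('top','t3.png');cv2.imwrite('pics/t3c.png',cv2.resize(c['color'][110:230,225:365,::-1],None,fx=5,fy=5,interpolation=2))
"
```

```text
t 4.83 G [[-0.1257 -0.0202]] z 0.0749 tiltz [ 0.013 -0.001 -1.   ] F [-2.22  0.77 15.26] grip 0.0004
shift [ 0.0002  0.0159 -0.0099] turn -0.0009
```

View pics/s3c.png

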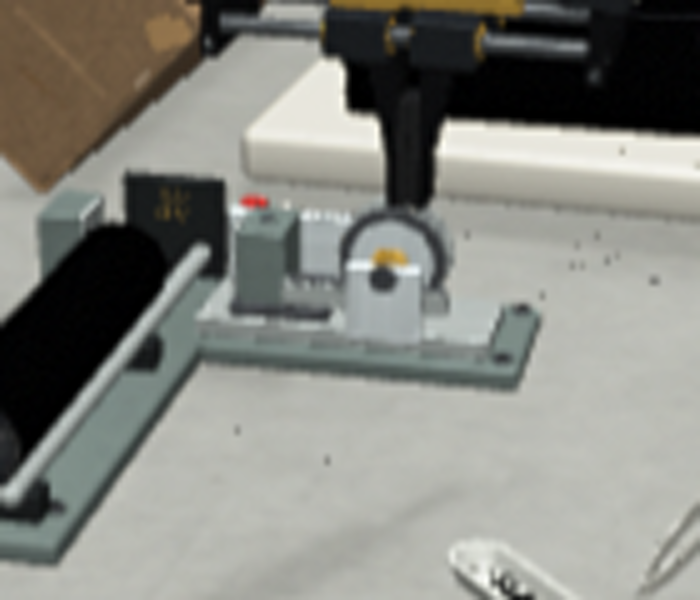

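View pics/t3c.png

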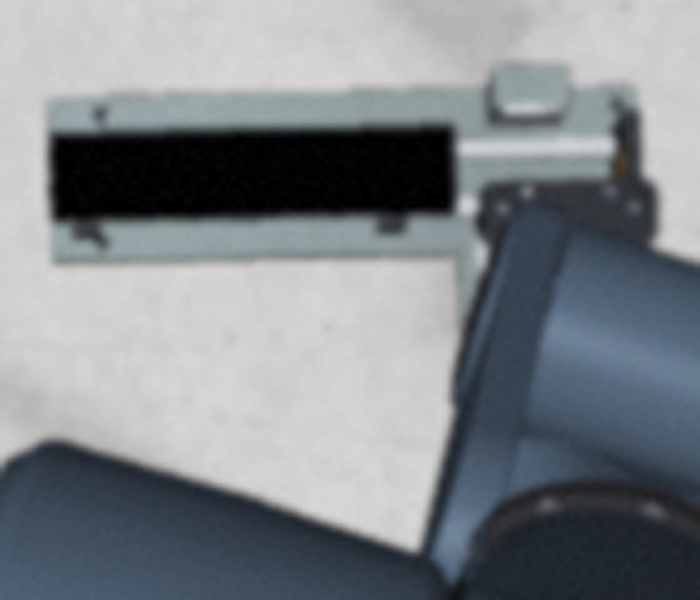

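Emit:
send_rows(
  steps=[0,0,0,-0.01,0,0,0,0.018,-0.01,0,0,0,0.018,-0.004,0,0,0,0.018,0.0012,0,0,0,0.014,0.0012,0,0,0,0.007,0.0012,0,0,0,0,0.0012,0,0,0,-0.001,0.0012,0],
)

```text
time: 5.92
position: [0.5095, -0.0315, 0.0748]
tool_rot: [0.691, 0.723, 0.004, 0.006]
ft_force: [-0.3, 1.1, 13.5]
grip_width: 0.0009
```

Emit:
send_rows(
  steps=[0,0,0,-0.01,0,0,0,0.018,-0.01,0,0,0,0.018,-0.004,0,0,0,0.018,0.0012,0,0,0,0.014,0.0012,0,0,0,0.007,0.0012,0,0,0,0,0.0012,0,0,0,-0.001,0.0012,0],
)

```text
time: 6.92
position: [0.508, -0.0316, 0.0746]
tool_rot: [0.691, 0.723, 0.005, 0.006]
ft_force: [-0.5, -0.3, 12.1]
grip_width: 0.0002
```

Emit:
send_rows(
  steps=[0,0,0,-0.03,0,0,-0.05,-0.01,-0.06,0,0,-0.11,-0.02,-0.06,0,0,-0.17,-0.03,-0.06,0,0,-0.22,-0.03,-0.06,0,0,-0.22,-0.03,-0.06,0],
)

```text
time: 7.68
position: [0.4868, -0.2563, 0.134]
tool_rot: [0.692, 0.722, 0.004, 0.007]
ft_force: [0.8, -0.1, 0.8]
grip_width: 0.0003
```

```bash
cat > look.py <<'E'
from h import *
import sys
to(-.110,-.02,.1)
n=sys.argv[1]
c=shot('side','s%s.png'%n);np.savez('side%s.npz'%n,**c);cv2.imwrite('pics/s%sc.png'%n,cv2.resize(c['color'][150:230,200:320,::-1],None,fx=6,fy=6,interpolation=2))
c=shot('top','t%s.png'%n);np.savez('top%s.npz'%n,**c);cv2.imwrite('pics/t%sc.png'%n,cv2.resize(c['color'][110:230,225:365,::-1],None,fx=5,fy=5,interpolation=2))
E
python3 look.py 5
```

```text
t 7.67 G [[-0.1601 -0.2438]] z 0.134 tiltz [ 0.016 -0.003 -1.   ] F [ 0.8  -0.12  0.77] grip 0.0003
shift [0.2242 0.0482 0.0339] turn -0.0059
```

View pics/s5c.png

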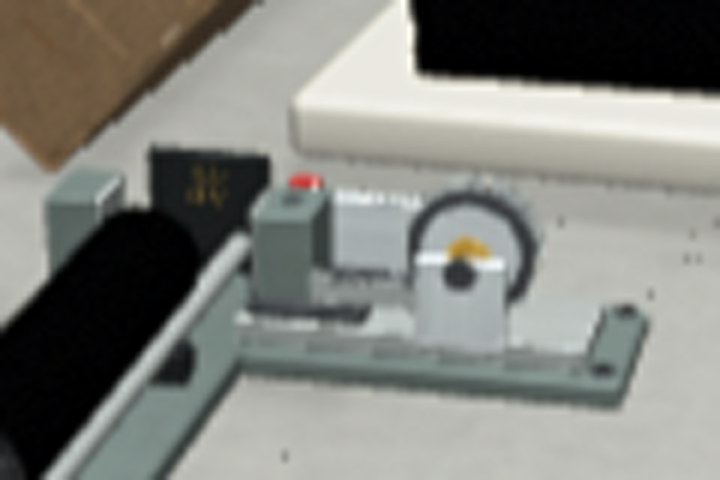

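View pics/t5c.png

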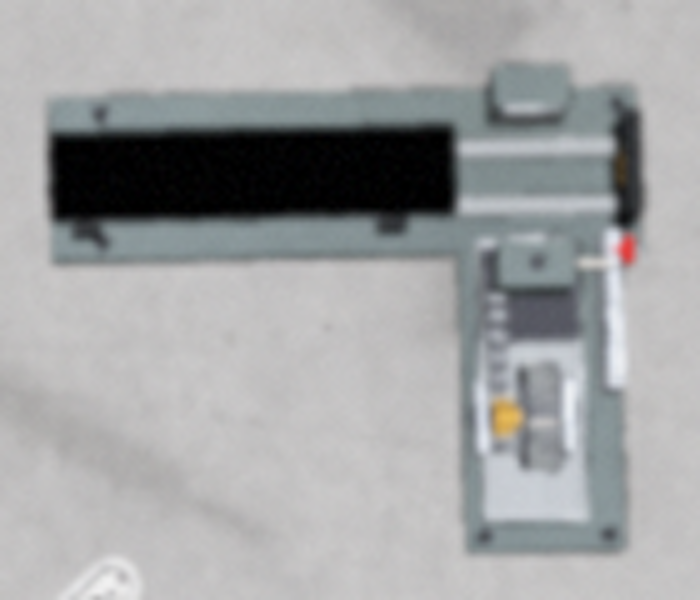

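```bash
cat > meas.py <<'E'
from h import *
import sys
def run(c):
    im=c['color'].astype(float)
    res=[]
    for u in (341,342,343,344):
        p=im[150:182,u].mean(1); k0=int(np.argmax(p-cv2.GaussianBlur(p.reshape(-1,1),(1,15),0)[:,0]))
        # background: linear between k0±4
        k=np.arange(k0-3,k0+4)
        if k[0]<0 or k[-1]>31: continue
        b=np.interp(k,[k[0],k[-1]],[p[k[0]],p[k[-1]]]);w=np.clip(p[k]-b,0,None)
        v=150+(w*k).sum()/w.sum();res.append(v);print(u,round(v,2),p[k].round())
    v=np.median(res);P=toG(onz(c,[(342.5,v)],.056))[0]*1e3
    d=im[:,:,0]-im[:,:,1]
    for cols in ([348],[349],[350],[348,349,350]):
        w=np.clip(d[153:168,cols].sum(1)-3*len(cols),0,None);vi=(w*np.arange(153,168)).sum()/w.sum()
        I=toG(onz(c,[(np.mean(cols),vi)],.056))[0]*1e3
        print(cols,round(vi,2),'pointer',P.round(2),'index',I.round(2),'gap',round(I[0]-P[0],2))
run(np.load(sys.argv[1]))
E
python3 meas.py top0.npz; python3 meas.py top5.npz
```

```text
341 170.99 [112. 121. 155. 183. 157. 130. 125.]
342 171.02 [121. 128. 162. 191. 165. 132. 126.]
343 171.01 [122. 129. 158. 190. 162. 130. 124.]
344 171.06 [116. 120. 154. 184. 159. 123. 116.]
[348] 159.51 pointer [-67.52 -43.61] index [-40.65 -57.33] gap 26.87
[349] 159.49 pointer [-67.52 -43.61] index [-40.64 -59.68] gap 26.88
[350] 159.45 pointer [-67.52 -43.61] index [-40.58 -62.03] gap 26.94
[348, 349, 350] 159.47 pointer [-67.52 -43.61] index [-40.6  -59.68] gap 26.92
341 162.04 [120. 125. 159. 186. 161. 123. 114.]
342 162.03 [128. 136. 169. 197. 171. 136. 128.]
343 161.99 [130. 135. 165. 196. 170. 133. 131.]
344 162.09 [131. 133. 162. 194. 168. 131. 125.]
[348] 159.53 pointer [-46.39 -44.24] index [-40.69 -57.33] gap 5.7
[349] 159.51 pointer [-46.39 -44.24] index [-40.68 -59.67] gap 5.71
[350] 159.45 pointer [-46.39 -44.24] index [-40.58 -62.03] gap 5.81
[348, 349, 350] 159.48 pointer [-46.39 -44.24] index [-40.61 -59.68] gap 5.78
```

Emit:
send_rows(
  steps=[0,0.06,0.015,0,-0.006,0,0.12,0.03,0.01,-0.006,0,0.18,0.045,0.03,-0.006,0,0.224,0.051,0.045,-0.006,0,0.224,0.051,0.049,-0.006,0,0.224,0.051,0.049,-0.006],
)

```text
time: 8.52
position: [0.5261, -0.0246, 0.0849]
tool_rot: [0.688, 0.726, 0.004, 0.003]
ft_force: [-0.3, 0.9, 0.2]
grip_width: 0.0002
```

```bash
python3 -c "
from h import *
to(-.107,-.02,.075)"
```

```text
t 8.53 G [[-0.1098 -0.0142]] z 0.0849 tiltz [ 0.011  0.001 -1.   ] F [-0.31  0.92  0.24] grip 0.0002
shift [-0.0058  0.0027  0.0099] turn 0.0059
```

Emit:
send_rows(
  steps=[0,-0.006,0.003,0.005,0.006,0,-0.006,0.003,0.0095,0.006,0,-0.006,0.003,0.0115,0.006,0,-0.006,-0.002,0.0115,0.006,0,-0.006,-0.009,0.0115,0.006,0,-0.006,-0.0155,0.0115,0.006,0,-0.006,-0.0165,0.0115,0.006,0,-0.006,-0.0165,0.0115,0.006],
)

```text
time: 9.52
position: [0.5121, -0.0328, 0.0751]
tool_rot: [0.691, 0.723, 0.005, 0.006]
ft_force: [0.2, -0.5, 11.9]
grip_width: 0.0006
```

Emit:
send_rows(
  steps=[0,0,0,-0.03,0,0,-0.05,-0.01,-0.06,0,0,-0.11,-0.02,-0.06,0,0,-0.17,-0.03,-0.06,0,0,-0.22,-0.03,-0.06,0,0,-0.22,-0.03,-0.06,0],
)

```text
time: 10.28
position: [0.4917, -0.2591, 0.1351]
tool_rot: [0.693, 0.721, 0.005, 0.008]
ft_force: [-0.3, -0.4, -0.7]
grip_width: 0.0002
```

```bash
python3 look.py 6; python3 meas.py top6.npz
```

```text
t 10.28 G [[-0.1552 -0.2468]] z 0.1351 tiltz [ 0.019 -0.003 -1.   ] F [-0.3  -0.45 -0.74] grip 0.0002
shift [0.2272 0.0429 0.035 ] turn -0.0075
341 160.08 [126. 129. 158. 181. 161. 131. 123.]
342 159.99 [135. 143. 174. 195. 173. 139. 132.]
343 159.95 [137. 147. 178. 198. 174. 142. 133.]
344 159.94 [136. 149. 180. 199. 174. 141. 130.]
[348] 159.47 pointer [-41.52 -44.39] index [-40.55 -57.33] gap 0.97
[349] 159.49 pointer [-41.52 -44.39] index [-40.65 -59.68] gap 0.87
[350] 159.46 pointer [-41.52 -44.39] index [-40.6  -62.03] gap 0.92
[348, 349, 350] 159.48 pointer [-41.52 -44.39] index [-40.61 -59.68] gap 0.91
```

View pics/t6c.png

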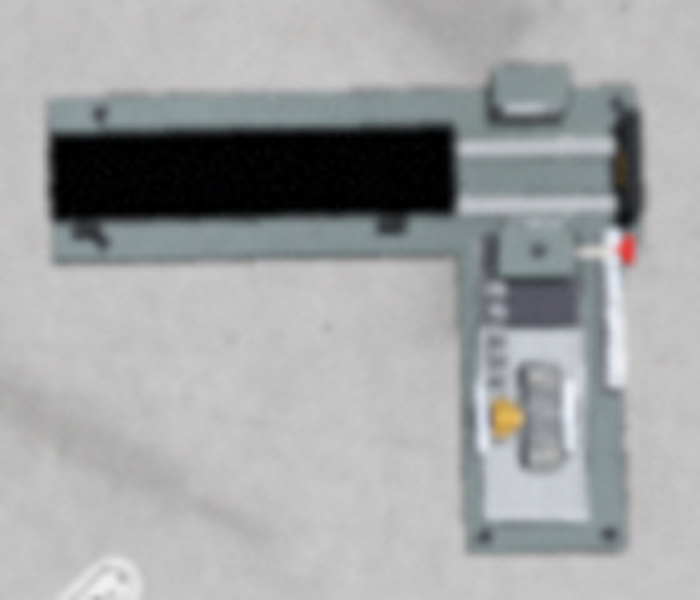

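View pics/s6c.png

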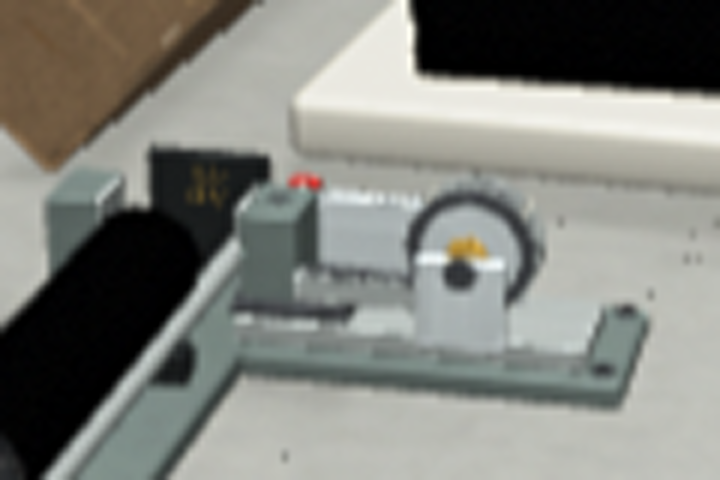

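Emit:
send_rows(
  steps=[0,0.06,0.012,0,-0.0075,0,0.12,0.024,0.01,-0.0075,0,0.18,0.033,0.03,-0.0075,0,0.224,0.037,0.045,-0.0075,0,0.2242,0.037,0.05,-0.0075,0,0.2242,0.037,0.05,-0.0075],
)

```text
time: 11.12
position: [0.5177, -0.0278, 0.0849]
tool_rot: [0.688, 0.726, 0.005, 0.005]
ft_force: [-0.7, 0.8, -0.6]
grip_width: 0.0004
```

```bash
python3 -c "
from h import *
to(-.116,-.02,.075)"
```

```text
t 11.12 G [[-0.1183 -0.017 ]] z 0.0849 tiltz [ 0.014  0.001 -1.   ] F [-0.72  0.81 -0.6 ] grip 0.0004
shift [-0.0031  0.0022  0.0099] turn 0.0057
```

Emit:
send_rows(
  steps=[0,-0.003,0.002,0.005,0.0057,0,-0.003,0.002,0.0095,0.0057,0,-0.003,0.002,0.0115,0.0057,0,-0.003,0.002,0.0115,0.0057],
)

```text
time: 11.62
position: [0.5223, -0.032, 0.0752]
tool_rot: [0.691, 0.723, 0.007, 0.007]
ft_force: [-0.5, 1.1, 10.1]
grip_width: 0.0004
```

```bash
python3 -c "
from h import *
to(-.116,-.02,.075)"
```

```text
t 11.62 G [[-0.1139 -0.0214]] z 0.0752 tiltz [ 0.019 -0.    -1.   ] F [-0.52  1.06 10.06] grip 0.0004
shift [ 0.0014 -0.0021  0.0001] turn -0.0019
```

Emit:
send_rows(
  steps=[0,0,-0.002,0.0014,0,0,0,-0.004,0.0014,0,0,0,-0.0055,0.0014,0,0,0,-0.0055,0.0014,0],
)

```text
time: 12.12
position: [0.5183, -0.0324, 0.0752]
tool_rot: [0.692, 0.722, 0.008, 0.008]
ft_force: [-0.4, 4.5, 10.9]
grip_width: 0.0008
```

Emit:
send_rows(
  steps=[0,0,0,-0.03,0,0,-0.05,-0.01,-0.06,0,0,-0.11,-0.02,-0.06,0,0,-0.17,-0.03,-0.06,0,0,-0.22,-0.03,-0.06,0,0,-0.22,-0.03,-0.06,0],
)

```text
time: 12.88
position: [0.4967, -0.2589, 0.1349]
tool_rot: [0.694, 0.72, 0.008, 0.01]
ft_force: [0.1, 0.0, -0.7]
grip_width: 0.0002
```

```bash
python3 look.py 7; python3 meas.py top7.npz
```

```text
t 12.88 G [[-0.1502 -0.2469]] z 0.1349 tiltz [ 0.026 -0.003 -1.   ] F [ 0.11  0.03 -0.71] grip 0.0002
shift [0.2274 0.0368 0.035 ] turn -0.0109
341 159.49 [133. 130. 148. 181. 176. 146. 128.]
342 159.37 [136. 139. 161. 189. 184. 155. 137.]
343 159.35 [137. 141. 160. 187. 182. 153. 136.]
344 159.3 [140. 141. 162. 187. 177. 148. 133.]
[348] 159.5 pointer [-40.08 -44.43] index [-40.62 -57.33] gap -0.55
[349] 159.5 pointer [-40.08 -44.43] index [-40.66 -59.68] gap -0.59
[350] 159.46 pointer [-40.08 -44.43] index [-40.6  -62.03] gap -0.53
[348, 349, 350] 159.48 pointer [-40.08 -44.43] index [-40.62 -59.68] gap -0.55
```

```bash
python3 - <<'E'
from h import *
c=np.load('top7.npz');a=c['color'][148:176,322:360]
cv2.imwrite('pics/z7.png',cv2.resize(a[:,:,::-1],None,fx=20,fy=20,interpolation=2))
# row of constant gauge x through index at each column
im=c['color'].astype(float)
for u in range(338,354):
    p=im[156:164,u];print(u,p.mean(1).round().astype(int),(p[:,0]-p[:,1]).round().astype(int))
for u in (340,344,348,350):
    vs=np.arange(158,161,.01);g=toG(onz(c,np.c_[np.full(300,u),vs],.056))[:,0];print(u,vs[np.argmin(abs(g+.0406))])
# yaw check from far baseplate edge / rods via LSD
g=cv2.cvtColor(c['color'],cv2.COLOR_RGB2GRAY)
l=cv2.createLineSegmentDetector().detect(g[110:230,225:365])[0][:,0]+np.array([225,110,225,110])
for s in l:
    L=np.hypot(s[2]-s[0],s[3]-s[1])
    if L>20:
        P=onz(c,[s[:2],s[2:]],.03);d=P[1]-P[0];t=np.arctan2(d[1],d[0])
        print(s.round(1),'yaw',round((t+np.pi/4)%(np.pi/2)-np.pi/4,4))
E
```

```text
338 [150 147 146 149 148 149 146 136] [-12 -12 -12 -14 -13 -13 -14 -12]
339 [141 132 137 147 148 141 138 129] [-10 -12 -10  -7  -9 -10 -11 -10]
340 [129 122 135 157 156 137 125 119] [-10 -10  -5  -3  -4  -5  -7  -9]
341 [133 130 148 181 176 146 128 123] [-12 -11  -5  -2  -2  -5 -10 -10]
342 [136 139 161 189 184 155 137 132] [-13 -12  -7  -2  -1  -7 -10 -10]
343 [137 141 160 187 182 153 136 131] [-11 -10  -5  -2  -3  -7 -10 -11]
344 [140 141 162 187 177 148 133 129] [-12  -7  -4   0   0  -4  -7  -6]
345 [157 165 184 199 185 169 161 154] [-8 -8 -3  0  0 -2 -6 -4]
346 [192 204 216 215 203 200 203 194] [-7 -5 -1  4  4 -2 -5 -4]
347 [207 226 226 213 202 212 221 217] [-5 -4  7 25 22  6 -3 -6]
348 [189 210 208 187 176 191 200 200] [-3  5 27 65 65 27  5 -1]
349 [138 158 156 140 132 142 150 160] [ 12  44  88 128 128  89  45  11]
350 [114 129 124 117 116 118 130 157] [ 27  86 138 161 161 141  81  20]
351 [127 136 132 134 139 142 153 170] [ 16  67 102 110 109  99  56  14]
352 [142 144 147 155 165 169 176 183] [-1 18 32 34 35 30 16  4]
353 [161 163 163 169 178 183 188 188] [-3  0 -1  1  1  3  2  1]
340 159.61999999999853
344 159.5499999999986
348 159.48999999999864
350 159.45999999999867
[234.8 161.8 233.6 130.6] yaw 0.0764
[299.4 152.3 245.7 153.5] yaw 0.0507
[352.6 128.1 352.9 160.6] yaw 0.0226
[235.6 136.2 314.4 134.3] yaw 0.0519
[345.5 160.6 346.  185.6] yaw 0.0379
[318.8 176.9 321.5 211.9] yaw 0.0992
[350.4 183.1 348.2 160.5] yaw 0.1146
[314.4 161.3 235.6 163.1] yaw 0.0508
[341.2 211.9 341.4 173.1] yaw 0.0152
[316.4 211.9 315.9 178.1] yaw 0.0375
[343.1 136.1 318.1 136.7] yaw 0.0566
[348.1 220.6 318.1 220.4] yaw 0.0198
[319.3 140.8 344.4 140.1] yaw 0.0565
[349.5 189.3 350.3 218.2] yaw 0.0467
[344.4 148.7 319.4 148.4] yaw 0.0188
[250.7 127.8 318.1 126.8] yaw 0.045
```

View pics/z7.png

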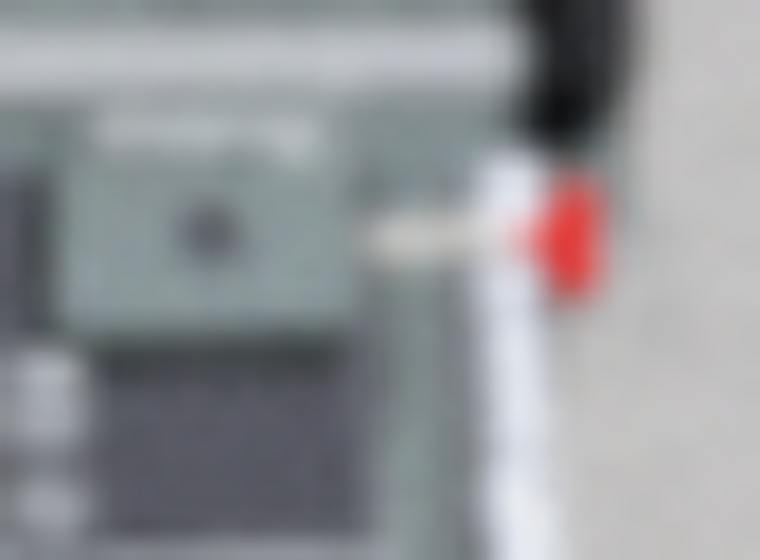

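Emit:
send_rows(
  steps=[0,0.06,0.01,0,-0.011,0,0.12,0.02,0.01,-0.011,0,0.18,0.028,0.03,-0.011,0,0.222,0.03,0.045,-0.011,0,0.2225,0.03,0.05,-0.011,0,0.2225,0.03,0.05,-0.011],
)

```text
time: 13.72
position: [0.5171, -0.0298, 0.0849]
tool_rot: [0.688, 0.726, 0.008, 0.007]
ft_force: [0.0, -0.2, 0.1]
grip_width: 0.0007
```

```bash
python3 -c "
from h import *
to(-.118,-.02,.076)"
```

```text
t 13.72 G [[-0.119 -0.019]] z 0.0849 tiltz [ 0.021  0.001 -1.   ] F [ 0.03 -0.15  0.07] grip 0.0007
shift [-0.001   0.0008  0.009 ] turn 0.0057
```

Emit:
send_rows(
  steps=[0,-0.001,0,0.006,0.0057,0,-0.001,0,0.0095,0.0057,0,-0.001,0,0.011,0.0057,0,-0.001,0,0.011,0.0057],
)

```text
time: 14.22
position: [0.5186, -0.032, 0.0753]
tool_rot: [0.691, 0.723, 0.009, 0.009]
ft_force: [-0.4, 0.0, 9.5]
grip_width: 0.0004
```

```bash
python3 -c "
from h import *
to(-.118,-.02,.075)"
```

```text
t 14.22 G [[-0.1177 -0.0212]] z 0.0753 tiltz [ 0.024  0.001 -1.   ] F [-0.45  0.02  9.49] grip 0.0004
shift [ 0.0012 -0.0003  0.0003] turn -0.0017
```

Emit:
send_rows(
  steps=[0,0,0.001,0.001,0,0,0,0.001,0.001,0,0,0,0.001,-0.005,0,0,0,0.001,-0.03,0],
)

```text
time: 14.72
position: [0.5179, -0.0324, 0.1047]
tool_rot: [0.691, 0.723, 0.008, 0.007]
ft_force: [0.7, -0.0, 0.1]
grip_width: 0.0002
```

Emit:
send_rows(
  steps=[0,-0.05,-0.01,-0.03,0,0,-0.11,-0.02,-0.03,0,0,-0.17,-0.03,-0.03,0,0,-0.22,-0.03,-0.03,0,0,-0.22,-0.03,-0.03,0],
)

```text
time: 15.35
position: [0.4976, -0.2589, 0.1343]
tool_rot: [0.693, 0.721, 0.008, 0.009]
ft_force: [0.4, -0.1, 0.1]
grip_width: 0.0004
```

```bash
python3 look.py 8; python3 meas.py top8.npz
```

```text
t 15.35 G [[-0.1493 -0.2469]] z 0.1343 tiltz [ 0.024 -0.002 -1.   ] F [ 0.44 -0.13  0.12] grip 0.0004
shift [0.2273 0.0365 0.0346] turn -0.0086
341 160.04 [130. 132. 163. 187. 164. 129. 123.]
342 159.93 [138. 148. 181. 199. 175. 142. 133.]
343 159.86 [139. 153. 186. 201. 174. 141. 133.]
344 159.85 [140. 153. 188. 201. 175. 140. 132.]
[348] 159.49 pointer [-41.34 -44.4 ] index [-40.61 -57.33] gap 0.73
[349] 159.49 pointer [-41.34 -44.4 ] index [-40.64 -59.68] gap 0.71
[350] 159.45 pointer [-41.34 -44.4 ] index [-40.58 -62.03] gap 0.77
[348, 349, 350] 159.47 pointer [-41.34 -44.4 ] index [-40.59 -59.68] gap 0.75
```

Emit:
send_rows(
  steps=[0,0.06,0.01,0,-0.0086,0,0.12,0.02,0.01,-0.0086,0,0.18,0.028,0.03,-0.0086,0,0.2225,0.031,0.045,-0.0086,0,0.2225,0.031,0.05,-0.0086,0,0.2225,0.031,0.05,-0.0086],
)

```text
time: 16.2
position: [0.5184, -0.0297, 0.0845]
tool_rot: [0.688, 0.725, 0.008, 0.006]
ft_force: [0.3, 0.3, -0.2]
grip_width: 0.0005
```

```bash
python3 -c "
from h import *
to(-.118,-.02,.076)"
```

```text
t 16.2 G [[-0.1177 -0.0189]] z 0.0845 tiltz [ 0.02   0.002 -1.   ] F [ 0.26  0.25 -0.21] grip 0.0005
shift [-0.0011 -0.0004  0.0085] turn 0.0055
```

Emit:
send_rows(
  steps=[0,-0.001,0,0.006,0.0055,0,-0.001,0,0.0095,0.0055,0,-0.001,0,0.011,0.0055,0,-0.001,-0.0014,0.011,0.0055,0,-0.001,-0.0014,0.011,0.0055,0,-0.001,-0.0014,0.006,0.0055,0,-0.001,-0.0014,-0.02,0.0055],
)

```text
time: 17.08
position: [0.5153, -0.0312, 0.1037]
tool_rot: [0.691, 0.723, 0.007, 0.005]
ft_force: [0.2, 0.5, 0.9]
grip_width: 0.0003
```

Emit:
send_rows(
  steps=[0,-0.05,-0.01,-0.03,0,0,-0.11,-0.02,-0.03,0,0,-0.17,-0.03,-0.03,0,0,-0.22,-0.03,-0.03,0,0,-0.22,-0.03,-0.03,0],
)

```text
time: 17.7
position: [0.4953, -0.2575, 0.1328]
tool_rot: [0.693, 0.721, 0.006, 0.006]
ft_force: [0.1, 1.3, -0.9]
grip_width: 0.0008
```

```bash
python3 look.py 9; python3 meas.py top9.npz
```

```text
t 17.7 G [[-0.1516 -0.2454]] z 0.1328 tiltz [ 0.018  0.001 -1.   ] F [ 0.1   1.25 -0.87] grip 0.0008
shift [0.2257 0.0393 0.0335] turn -0.0073
341 160.14 [128. 130. 158. 183. 163. 133. 124.]
342 160.04 [139. 143. 172. 192. 170. 142. 133.]
343 160.0 [137. 145. 177. 197. 175. 142. 132.]
344 159.94 [138. 150. 183. 198. 176. 142. 131.]
[348] 159.47 pointer [-41.64 -44.39] index [-40.54 -57.33] gap 1.09
[349] 159.49 pointer [-41.64 -44.39] index [-40.64 -59.68] gap 0.99
[350] 159.45 pointer [-41.64 -44.39] index [-40.58 -62.03] gap 1.06
[348, 349, 350] 159.47 pointer [-41.64 -44.39] index [-40.59 -59.68] gap 1.05
```

Emit:
send_rows(
  steps=[0,0.06,0.012,0,-0.0073,0,0.12,0.024,0.01,-0.0073,0,0.18,0.032,0.03,-0.0073,0,0.2225,0.035,0.045,-0.0073,0,0.2225,0.035,0.0485,-0.0073,0,0.2225,0.035,0.0485,-0.0073],
)

```text
time: 18.55
position: [0.5196, -0.0281, 0.085]
tool_rot: [0.688, 0.726, 0.006, 0.003]
ft_force: [-0.4, -1.0, 0.2]
grip_width: 0.0006
```

```bash
python3 -c "
from h import *
to(-.116,-.02,.076)"
```

```text
t 18.55 G [[-0.1165 -0.0174]] z 0.085 tiltz [ 0.014  0.005 -1.   ] F [-0.4  -1.03  0.21] grip 0.0006
shift [-0.0027  0.0004  0.009 ] turn 0.0056
```

Emit:
send_rows(
  steps=[0,-0.0025,0,0.0065,0.0055,0,-0.0025,0,0.0115,0.0055,0,-0.0025,-0.001,0.0115,0.0055,0,-0.0025,-0.003,0.0115,0.0055,0,-0.0025,-0.0052,0.0115,0.0055,0,-0.0025,-0.0052,0.0115,0.0055,0,-0.0025,-0.0052,0.0065,0.0055,0,-0.0025,-0.0052,-0.02,0.0055],
)

```text
time: 19.55
position: [0.5128, -0.0315, 0.104]
tool_rot: [0.691, 0.723, 0.005, 0.002]
ft_force: [1.2, -0.4, 0.1]
grip_width: 0.0006
```

Emit:
send_rows(
  steps=[0,-0.05,-0.01,-0.03,0,0,-0.11,-0.02,-0.03,0,0,-0.17,-0.03,-0.03,0,0,-0.22,-0.03,-0.03,0,0,-0.22,-0.03,-0.03,0],
)

```text
time: 20.18
position: [0.4928, -0.258, 0.1326]
tool_rot: [0.693, 0.721, 0.005, 0.003]
ft_force: [0.1, -0.2, 0.7]
grip_width: 0.0002
```

```bash
python3 look.py 10; python3 meas.py top10.npz
```

```text
t 20.18 G [[-0.154  -0.2457]] z 0.1326 tiltz [ 0.012  0.003 -1.   ] F [ 0.07 -0.21  0.74] grip 0.0002
shift [0.226  0.0419 0.0337] turn -0.0078
341 159.28 [133. 134. 165. 200. 184. 143. 124.]
342 159.25 [139. 142. 176. 210. 192. 152. 133.]
343 159.18 [139. 142. 174. 211. 189. 148. 135.]
344 159.16 [140. 142. 176. 207. 185. 146. 133.]
[348] 159.49 pointer [-39.74 -44.45] index [-40.61 -57.33] gap -0.87
[349] 159.51 pointer [-39.74 -44.45] index [-40.69 -59.67] gap -0.95
[350] 159.45 pointer [-39.74 -44.45] index [-40.59 -62.03] gap -0.85
[348, 349, 350] 159.48 pointer [-39.74 -44.45] index [-40.61 -59.68] gap -0.87
```

```bash
cat > side.py <<'E'
from h import *
G={6:.92,7:-.55,8:.75,9:1.05,10:-.87}
def patch(im): return cv2.GaussianBlur(im[186:200,236:258].astype(float),(0,0),.6).ravel()
X={k:patch(np.load('side%d.npz'%k)['color']) for k in G}
def fit(keys):
    g=np.array([G[k] for k in keys]);A=np.array([X[k] for k in keys]);m=A.mean(0);gm=g.mean()
    D=((g-gm)[:,None]*(A-m)).sum(0)/((g-gm)**2).sum();return m,gm,D
def est(im,keys=tuple(G)):
    m,gm,D=fit(keys);d=patch(im)-m;B=np.c_[D,np.ones(len(D))]
    B=np.c_[D,m,np.ones(len(D))]
    return gm+np.linalg.lstsq(B,d,rcond=None)[0][0]
if __name__=='__main__':
    for k in G: print(k,G[k],est(np.load('side%d.npz'%k)['color'],[j for j in G if j!=k]))
E
python3 side.py
```

```text
6 0.92 1.1628156577827684
7 -0.55 -0.3986907459496416
8 0.75 0.4065878681966576
9 1.05 1.003355658802068
10 -0.87 -0.39100512903275486
```

Emit:
send_rows(
  steps=[0,0.06,0.012,0,-0.0078,0,0.12,0.024,0.01,-0.0078,0,0.18,0.034,0.03,-0.0078,0,0.2235,0.036,0.045,-0.0078,0,0.2235,0.036,0.0485,-0.0078,0,0.2235,0.036,0.0485,-0.0078],
)

```text
time: 21.02
position: [0.5178, -0.0272, 0.0853]
tool_rot: [0.688, 0.726, 0.005, 0.0]
ft_force: [-0.2, 0.1, 0.1]
grip_width: 0.0003
```

```bash
cat > inc.py <<'E'
from side import *
to(-.118,-.02,.076)
e=[est(cams.camera('side')['color']) for _ in range(4)];print('gap est',np.round(e,2),np.mean(e))
E
python3 inc.py
```

```text
t 21.02 G [[-0.1183 -0.0164]] z 0.0853 tiltz [ 0.007  0.007 -1.   ] F [-0.18  0.06  0.07] grip 0.0003
shift [-0.0037  0.0002  0.0092] turn 0.0058
gap est [-0.79 -0.8  -0.79 -0.8 ] -0.7951394875445974
```

Consistent with the top view (-0.87). Now press lightly and watch.

Emit:
send_rows(
  steps=[0,-0.0035,0,0.0065,0.0055,0,-0.0035,0,0.01,0.0055,0,-0.0035,0,0.011,0.0055,0,-0.0035,0,0.011,0.0055],
)

```text
time: 21.72
position: [0.5196, -0.0335, 0.0754]
tool_rot: [0.691, 0.722, 0.006, 0.002]
ft_force: [0.0, -1.8, 3.9]
grip_width: -0.0002
```

```bash
python3 inc.py
```

```text
t 21.73 G [[-0.1167 -0.0228]] z 0.0754 tiltz [ 0.011  0.006 -1.   ] F [ 0.04 -1.8   3.92] grip -0.0002
shift [ 0.0028 -0.0013 -0.0006] turn -0.0035
gap est [-0.56 -0.56 -0.56 -0.57] -0.5626220937004064
```

Emit:
send_rows(
  steps=[0,0,0.001,0.001,0,0,0,0.002,0.001,0,0,0,0.002,0.001,0],
)

```text
time: 22.3
position: [0.5225, -0.0335, 0.0752]
tool_rot: [0.692, 0.722, 0.006, 0.003]
ft_force: [0.1, -0.3, 8.0]
grip_width: 0.0005
```

```bash
python3 inc.py
```

```text
t 22.3 G [[-0.1139 -0.0229]] z 0.0752 tiltz [ 0.013  0.005 -1.   ] F [ 0.14 -0.27  7.98] grip 0.0005
shift [ 0.0029 -0.0041 -0.0009] turn -0.0037
gap est [0.8 0.8 0.8 0.8] 0.7998350081428499
```

Emit:
send_rows(
  steps=[0,0,-0.0015,0.001,0,0,0,-0.0015,0.001,0],
)

```text
time: 22.75
position: [0.5224, -0.0335, 0.0752]
tool_rot: [0.692, 0.722, 0.008, 0.004]
ft_force: [0.0, 1.1, 7.1]
grip_width: 0.0004
```

```bash
python3 inc.py
```

```text
t 22.75 G [[-0.1139 -0.0229]] z 0.0752 tiltz [ 0.016  0.005 -1.   ] F [0.03 1.05 7.06] grip 0.0004
shift [ 0.0029 -0.0041 -0.0009] turn -0.0045
gap est [0.92 0.92 0.91 0.93] 0.9200067876535793
```

Emit:
send_rows(
  steps=[0,0,-0.0015,0.001,0,0,0,-0.003,0.001,0,0,0,-0.003,0.001,0],
)

```text
time: 23.32
position: [0.521, -0.0336, 0.0752]
tool_rot: [0.692, 0.722, 0.009, 0.006]
ft_force: [-0.2, 1.5, 9.1]
grip_width: 0.0005
```

```bash
python3 inc.py
```

```text
t 23.32 G [[-0.1153 -0.0229]] z 0.0752 tiltz [ 0.02   0.005 -1.   ] F [-0.2   1.49  9.06] grip 0.0005
shift [ 0.0029 -0.0027 -0.0008] turn -0.0054
gap est [-0.05 -0.06 -0.05 -0.05] -0.05291229608564693
```

Emit:
send_rows(
  steps=[0,0,0,-0.006,0,0,0,0,-0.03,0],
)

```text
time: 23.78
position: [0.5191, -0.0334, 0.1044]
tool_rot: [0.692, 0.722, 0.008, 0.004]
ft_force: [0.5, 0.7, 0.3]
grip_width: 0.0005
```

Emit:
send_rows(
  steps=[0,-0.05,-0.01,-0.03,0,0,-0.11,-0.02,-0.03,0,0,-0.17,-0.03,-0.03,0,0,-0.22,-0.03,-0.03,0,0,-0.22,-0.03,-0.03,0],
)

```text
time: 24.4
position: [0.4982, -0.259, 0.1326]
tool_rot: [0.694, 0.72, 0.008, 0.005]
ft_force: [0.4, 0.5, 0.6]
grip_width: 0.0003
```

```bash
python3 look.py 11; python3 meas.py top11.npz; python3 inc.py
```

```text
t 24.4 G [[-0.1487 -0.247 ]] z 0.1326 tiltz [ 0.018  0.004 -1.   ] F [0.44 0.53 0.62] grip 0.0003
shift [0.2272 0.0357 0.0341] turn -0.0107
341 159.64 [130. 151. 185. 187. 153. 130. 123.]
342 159.45 [139. 140. 163. 195. 193. 161. 138.]
343 159.42 [138. 140. 162. 195. 193. 159. 138.]
344 159.43 [140. 142. 165. 196. 192. 161. 138.]
[348] 159.47 pointer [-40.27 -44.43] index [-40.56 -57.33] gap -0.29
[349] 159.49 pointer [-40.27 -44.43] index [-40.63 -59.68] gap -0.36
[350] 159.44 pointer [-40.27 -44.43] index [-40.57 -62.03] gap -0.3
[348, 349, 350] 159.46 pointer [-40.27 -44.43] index [-40.58 -59.68] gap -0.31
t 24.5 G [[-0.1498 -0.2423]] z 0.1321 tiltz [ 0.015  0.008 -1.   ] F [-0.05  0.21 -0.69] grip 0.0003
shift [0.2221 0.0293 0.0582] turn -0.0072
gap est [-0.17 -0.17 -0.17 -0.16] -0.1698055900974454
```

Emit:
send_rows(
  steps=[0,0.05,0.01,-0.02,0,0,0.11,0.02,-0.03,0,0,0.17,0.04,-0.03,0,0,0.23,0.06,-0.03,0,0,0.29,0.08,-0.03,0,0,0.35,0.1,-0.03,0,0,0.41,0.12,-0.03,0,0,0.46,0.14,-0.03,0],
)

```text
time: 25.7
position: [0.616, 0.2162, 0.1678]
tool_rot: [0.691, 0.723, 0.008, 0.003]
ft_force: [1.1, -0.4, -0.6]
grip_width: 0.0006
```

```bash
python3 -c "
from h import *
to(0,.245,.046)"
```

```text
t 25.7 G [[-0.0087  0.2221]] z 0.1678 tiltz [ 0.015  0.007 -1.   ] F [ 1.08 -0.4  -0.6 ] grip 0.0006
shift [0.0221 0.0068 0.1221] turn -0.001
```

Emit:
send_rows(
  steps=[0,0.022,0.007,0.02,-0.001,0,0.022,0.007,0.06,-0.001,0,0.022,0.007,0.1,-0.001,0,0.022,0.007,0.122,-0.001,0,0.022,0.007,0.122,-0.001],
)

```text
time: 26.32
position: [0.621, 0.2401, 0.0438]
tool_rot: [0.69, 0.724, 0.005, 0.001]
ft_force: [0.1, 0.1, 0.4]
grip_width: 0.0007
```

```bash
python3 -c "
from h import *
to(0,.138,.046)
c=shot('side');cv2.imwrite('pics/s12.png',cv2.resize(c['color'][130:270,140:320,::-1],None,fx=4,fy=4,interpolation=2))"
```

```text
t 26.32 G [[-0.0026  0.2457]] z 0.0438 tiltz [ 0.009  0.006 -1.   ] F [0.13 0.12 0.35] grip 0.0007
shift [-0.1077  0.0024 -0.0028] turn 0.0018
```

View pics/s12.png

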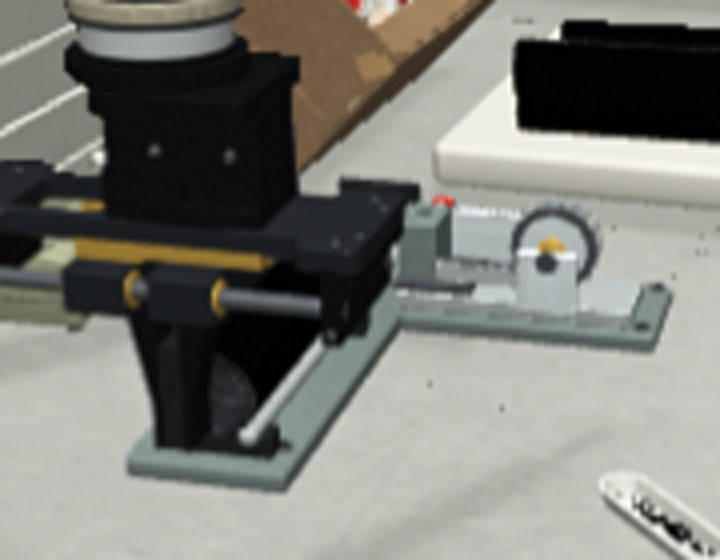

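Emit:
send_rows(
  steps=[0,-0.015,0.0026,-0.0025,0.002,0,-0.025,0.0026,-0.0025,0.002,0,-0.034,0.0026,-0.0025,0.002,0,-0.044,0.0026,-0.0025,0.002,0,-0.054,0.0026,-0.0025,0.002,0,-0.064,0.0026,-0.0025,0.002,0,-0.074,0.0026,-0.0025,0.002,0,-0.084,0.0026,-0.0025,0.002],
)

```text
time: 27.38
position: [0.6291, 0.1558, 0.0474]
tool_rot: [0.69, 0.723, 0.007, 0.002]
ft_force: [0.5, 1.0, 0.3]
grip_width: 0.0004
```

```bash
python3 -c "
from h import *
to(0,.138,.046)
c=shot('side');cv2.imwrite('pics/s13.png',cv2.resize(c['color'][130:270,140:320,::-1],None,fx=4,fy=4,interpolation=2))
c=shot('top');cv2.imwrite('pics/t13.png',cv2.resize(c['color'][110:230,225:365,::-1],None,fx=5,fy=5,interpolation=2))"
```

```text
t 27.38 G [[0.0016 0.1611]] z 0.0474 tiltz [ 0.012  0.007 -1.   ] F [0.49 1.03 0.35] grip 0.0004
shift [-0.0232 -0.0016  0.0012] turn -0.0005
```

View pics/s13.png

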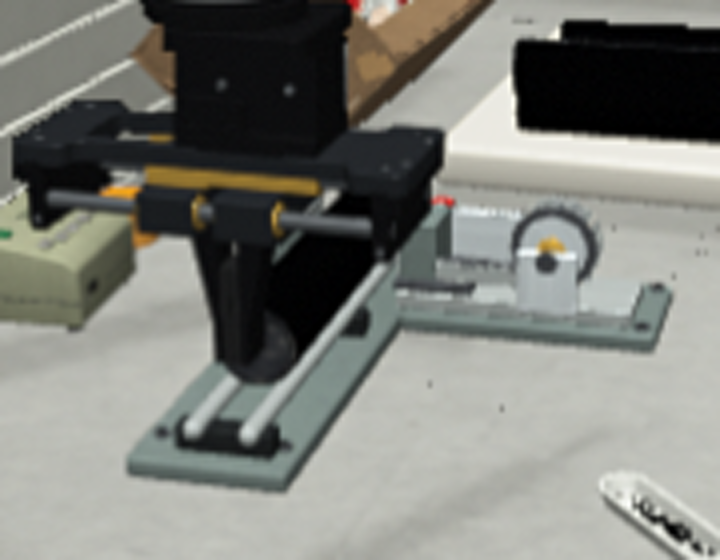

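View pics/t13.png

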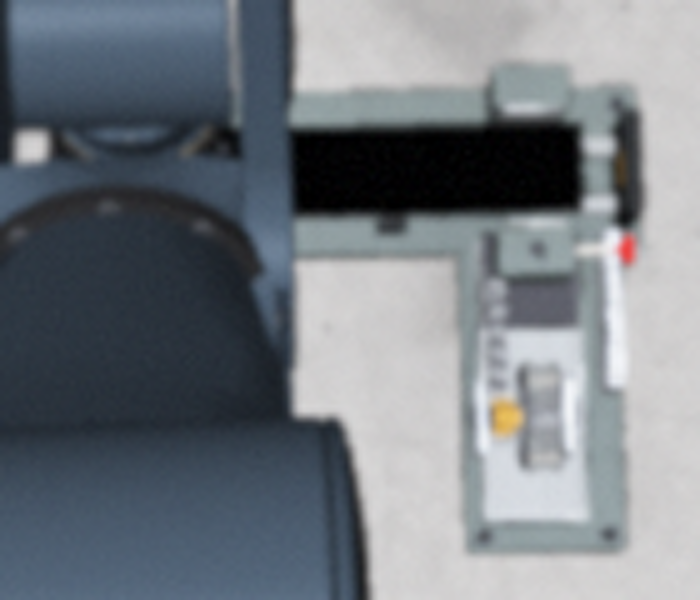

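Emit:
send_rows(
  steps=[0,-0.005,-0.0016,0,0,0,-0.009,-0.0016,0,0,0,-0.012,-0.0016,0,0,0,-0.014,-0.0016,0,0,0,-0.0155,-0.0016,0,0],
)

```text
time: 28.1
position: [0.6281, 0.1394, 0.0471]
tool_rot: [0.691, 0.723, 0.006, 0.002]
ft_force: [-0.1, 1.1, -0.3]
grip_width: 0.0004
```

Emit:
send_rows(
  steps=[0,-0.001,0,0,0,0,-0.002,0,0,0,0,-0.003,0,0,0],
)

```text
time: 28.48
position: [0.6282, 0.1364, 0.0471]
tool_rot: [0.691, 0.723, 0.006, 0.002]
ft_force: [0.7, 1.5, 0.1]
grip_width: 0.0003
```

```bash
python3 -c "
from h import *
to(0,.138,.046)
c=shot('top');cv2.imwrite('pics/t14.png',cv2.resize(c['color'][110:230,225:365,::-1],None,fx=5,fy=5,interpolation=2))"
```

```text
t 28.48 G [[-0.0002  0.1418]] z 0.0471 tiltz [ 0.012  0.006 -1.   ] F [0.67 1.49 0.12] grip 0.0003
shift [-0.0038  0.0002  0.0011] turn -0.0014
```

View pics/t14.png

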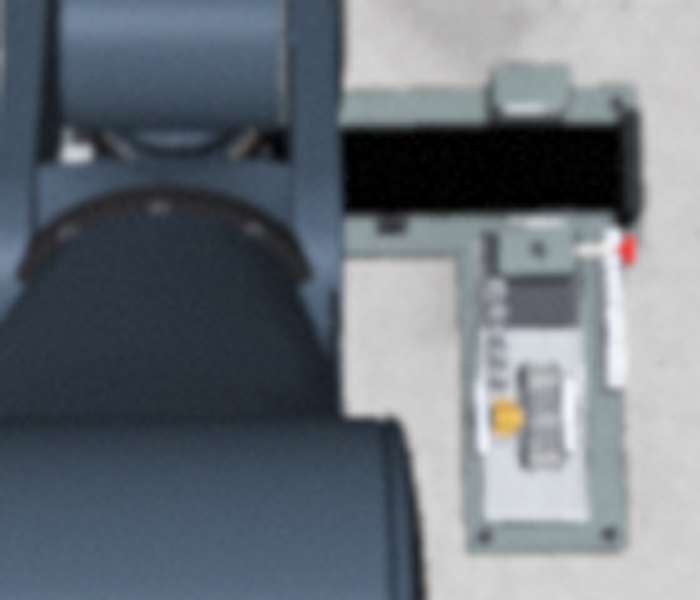

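Very near the stop, with force still low; advance in small steps until the force rises.

Emit:
send_rows(
  steps=[0,-0.001,0,0,0,0,-0.002,0,0,0,0,-0.002,0,0,0],
)

```text
time: 28.9
position: [0.6282, 0.1355, 0.0472]
tool_rot: [0.691, 0.723, 0.007, 0.001]
ft_force: [-0.1, 4.9, 0.2]
grip_width: 0.0005
```

Emit:
send_rows(
  steps=[0,-0.001,0,0,0,0,-0.002,0,0,0,0,-0.002,0,0,0],
)

```text
time: 29.28
position: [0.6281, 0.1354, 0.0473]
tool_rot: [0.691, 0.723, 0.008, 0.0]
ft_force: [-0.3, 7.5, 0.9]
grip_width: 0.0004
```

Emit:
send_rows(
  steps=[0,0.01,0,0,0,0,0.04,0,0,0,0,0.08,0,0,0,0,0.1,0,-0.05,0,0,0.13,-0.03,-0.1,0,0,0.18,-0.06,-0.12,0,0,0.22,-0.1,-0.12,0,0,0.26,-0.14,-0.12,0],
)

```text
time: 30.28
position: [0.4745, 0.3884, 0.169]
tool_rot: [0.691, 0.723, 0.009, 0.001]
ft_force: [-0.3, 0.4, -0.2]
grip_width: 0.0005
```

```bash
python3 look.py 15; python3 meas.py top15.npz; python3 - <<'E'
from h import *
a=np.load('top0.npz')['color'].astype(int);b=np.load('top15.npz')['color'].astype(int)
for n,(u0,u1,v0,v1) in dict(boat=(218,258,215,255),tweez=(245,300,245,270),pen=(165,205,222,280)).items():
    print(n,abs(a-b)[v0:v1,u0:u1].mean())
E
```

```text
t 30.27 G [[-0.1419  0.4008]] z 0.169 tiltz [ 0.014  0.011 -1.   ] F [-0.29  0.45 -0.18] grip 0.0005
shift [-0.4214  0.0321  0.0652] turn -0.0028
341 159.63 [130. 152. 186. 186. 156. 129. 123.]
342 159.43 [140. 142. 165. 197. 194. 161. 139.]
343 159.47 [139. 140. 163. 196. 193. 161. 137.]
344 159.44 [140. 142. 165. 197. 193. 161. 136.]
[348] 159.51 pointer [-40.31 -44.43] index [-40.65 -57.33] gap -0.34
[349] 159.5 pointer [-40.31 -44.43] index [-40.66 -59.68] gap -0.36
[350] 159.45 pointer [-40.31 -44.43] index [-40.58 -62.03] gap -0.27
[348, 349, 350] 159.47 pointer [-40.31 -44.43] index [-40.6  -59.68] gap -0.29
boat 16.653541666666666
tweez 16.846545454545456
pen 15.967385057471265
```

View pics/t15.png

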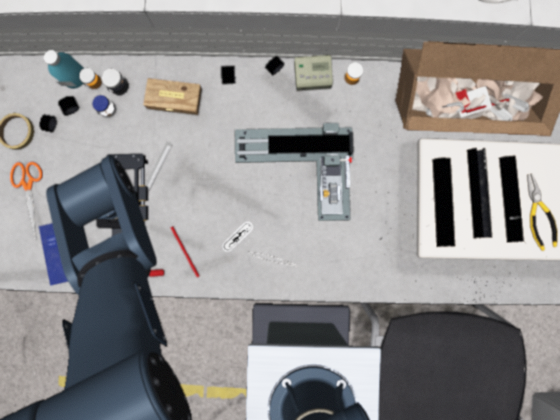

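View pics/t15c.png

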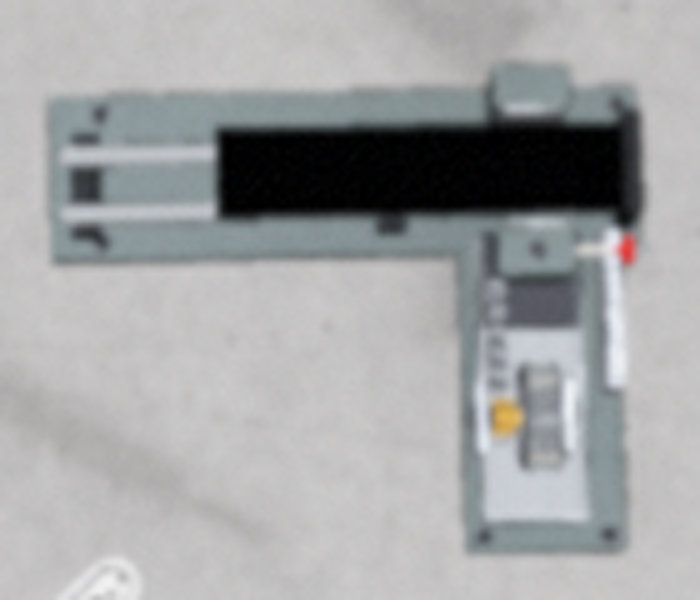

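View pics/s15.png

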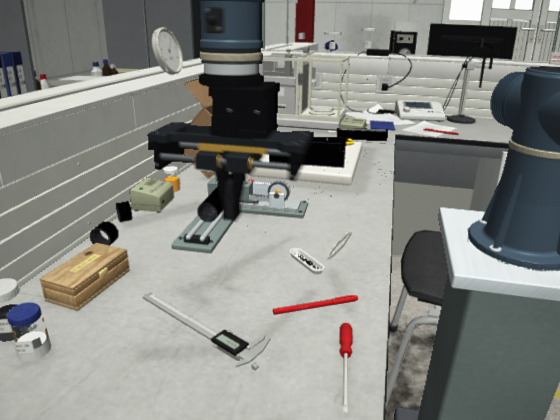

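```bash
python3 -c "
from h import *
print(robot.get_obs()['joint_velocities'].round(4));hand_in()"
```

```text
[-0.0746  0.0183 -0.0441 -0.0616 -0.0213 -0.04  ]
the job is handed in; nothing more can be done
```

The gap is set to the index and the pipe is home against the end stop. I handed the job in at about 30 s, with the arm clear of everything.

- **Wheel:** I rolled the wheel with a fingertip only. It took several strokes, plus a few small corrections because the fine adjustments kept passing the index by up to about 1 mm either way. The last top view puts the pointer about 0.3 mm past the index by centroid, or about 0.2 mm judging by pixel symmetry. The side-view estimate before the pipe was pushed was about 0.2 mm past. These are all below one pixel (about 2.3 mm), so they are not exact. The reading was the same after the pipe went through.
- **Pipe:** I pushed it along the rods from the rear with a fingertip. It slid through the gap at about 1–1.5 N. At the stop it no longer moved and the force rose to 7.5 N, so I backed off. The last top view shows it against the stop.
- **Bystanders:** The weighing boat, tweezers and red pen look unmoved by eye in both views. My picture-difference check was of no use, because the brightness of the whole image had changed.

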